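# Nip a bound book in the bench press

### The arm

A 6-joint arm with a two-finger parallel gripper is mounted at the origin on the work surface. World frame = base frame: x ahead of the robot, y to its left, z up, the work surface at z = 0. Lengths are in m, angles in degrees, forces in N, time in s.
With the tool pointing down it reaches from about 0.225 to 0.875 m from the base axis. Payload 3.4 kg.
Tool frame: the origin (TCP) lies on the centre line of the jaws, within the pads' length; the fingertips stand 8 mm ahead of it and the grasp point (between the pads) lies 11 mm behind it; z points along the fingers, y is the line along which they close (so a half turn about z gives the same grasp; the last joint's range is limited). The gripper opens to 85 mm and grips with 20 to 120 N. Pads are 22 mm wide; open, the fingers measure 114 mm over their backs; the gripper's body (76 mm by 85 mm) begins 54 mm behind the grasp point. The pads swing forward as they close: fully open they stand 13 mm farther back than shut.
Start: joints at [69.958, 15.808, 86.224, -0, 77.962, -6.933], TCP at [0.13, 0.56, 0.239] pointing down, gripper open.
Joint ranges: [-165.64, 165.64], [-43.16, 119.46], [12.63, 154.43], [-67.54, 247.53], [6.08, 155.33], [-154.97, 154.97]. Speed limits (degrees/s): [147.25, 147.25, 180, 180, 180, 180].

### API

Orientations are given as a 3x3 rotation matrix whose columns are the frame's x, y, z axes.
In Python, from bench import bot gives the robot as it stands. The module is installed in compiled form; this text tells all that it offers.
- The arm moves only by the tool servo_tool, never from a script. Its argument "motion" is text: rows parted by semicolons, each of 6 numbers parted by spaces: the shift along the tool's x, y, z in mm, then the turn, a rotation vector about the tool's x, y, z in rad. A call has 1 to 8 rows; each row is the pose to reach, as a shift and turn from the pose commanded when the call began, along the tool's axes at that moment; what a row does not reach only later rows make up. A row lasts 1/10 s, in which the tool goes at most 50 mm and 8.59 degrees, less where a joint would pass 70% of its speed; a pose out of reach is approached as far as the arm can. A call with a gripper value outside its range is refused whole. "fingers" is the closure, from 0 (fully open) to 1 (shut), set as the call begins (left out, the last holds). The fingers move at their own pace and stop on an object; the grip force is fixed at half the most. Time passes only in rows, so rows that repeat a pose let the fingers close. It gives the time, the measured TCP pose, the force, the opening and the grip force at its end, in the units of the state.
- bot.get_obs(): the state, without advancing time (a new reading comes with each control period).
- bot.read_camera(name): name is "scene" or "top"; returns a dict with "pixels" (480x640x3 uint8, blue, green, red), "intrinsics" (3x3 intrinsics, pixels), "origin" and "orientation" of the camera in the world. Camera axes: x right, y up, looking along -z (the intrinsics and any distortion apply to the point x, -y, -z); pixel columns grow to the right and rows downward; lengths in m; the calibration is good to about 2 mm. A picture is of the moment at which its call begins. There is no depth.
- bot.hand_in(): hands the job in; it is judged then, once.
The state is a dict: "t": time; "joints": joint angles; "qvel": joint speeds; "joint_torque": joint torques, N m; "ee_pos": TCP position; "tool_rot": TCP orientation; "ft_force": force on the tool from outside, world axes, zero at the start; "moment": the same for the moment, N m; "opening": opening from 0.0 (shut) to 1.0 (fully open); "finger_force": force on a finger pad.
Only numpy, scipy, OpenCV 4.12 (cv2) and the standard library are available. Lean on these libraries where they do the work, as an engineer would, in place of code of your own. Each camera call takes 0.05 s, during which the arm holds its last target. There are 200 camera calls.

### The job

A freshly bound book lies in the bench press, but the press's crank is standing loose on the desk. Fit the crank fully home on the square end of the spindle, feeling for the angle where it drops over the square without leaning on it, then wind it clockwise until the rubber pad bears firmly on the book: about an eighth of a turn past the first touch, and never over a quarter turn past it. Leave the crank standing on the spindle, the book where it lies, and everything else on the desk in its place.

Things in the scene. Friction and masses are not known exactly. Their poses are not given: they have to be found in the camera images.
- press: Bookbinder's bench press, fixed on the desk: grey base plate 210 x 290 mm, two steel columns 22 mm thick at 127 mm to either side along its y, a grey bridge 56 x 290 mm across them with its top 162 mm above the desk (bolt heads to 177 mm), a threaded upright spindle through the bridge's middle. Origin: on the desk under the spindle's axis; z up, y along the bridge.
- platen: Dark steel platen 165 x 205 x 10 mm hung level from the spindle (which it carries). Turning the spindle clockwise, seen from above, lowers spindle and platen together by 18 mm a turn; the thread stays where it is left, the platen does not turn. At the start the pad is 34 to 48 mm above the book: about 1.9 to 2.7 turns. Origin: centre of its underside, on the spindle's axis.
- pad: Black rubber pad 160 x 200 x 8 mm under the platen; origin: centre of its underside, the face that meets the book. It gives 2 mm per 100 N: on the book the handle's push grows about 6 N per rad, 1 N for every 24 N on the book, over 3.6 N of thread friction while moving. At rest that friction carries the first 87 N. Firm is 45 N or more, 110 N is right, over 260 N spoils the book.
- square_end (a point): Centre of the top of the spindle's square end: plain steel, 16 mm across flats, 24 mm high, its top 3 mm bevelled to 12 mm. It may stand at any angle about the vertical, and that angle is not measured (the axes given are the platen's). 233 to 243 mm above the desk at the start; sinks as the spindle is wound down.
- shoulder (a point): On the spindle's axis at the foot of the square: the round shoulder, 30 mm diameter, on which the crank's hub comes to rest. 24 mm below square_end, 107 mm above the platen's underside, at the start over 40 mm above the bridge. Axes are the platen's, z up.
- book: The bound book: grey cloth cover, 150 x 205 mm, 22 to 30 mm thick (not measured), lying flat on a plywood pressing board on the press's base. Origin: centre of its underside, z up.
- crank: Loose crank, about 0.4 kg, standing handle up on its hub, left or right of the press. Steel hub 38 x 38 mm, 34 mm high, to be pinched across its y flats; square socket below, 18 mm wide, 24 mm deep: 1 mm play a side, slips on within 7 degrees of a right angle. Flat alloy arm 20 mm wide along +x, its top 33 mm up. Origin: centre of the hub's underside, on the socket's axis.
- socket (a point): Centre of the socket's mouth, in the hub's underside (same point as the crank's origin).
- handle (a point): On the axis of the crank's handle, 25 mm above its lower end: an upright black round handle, 22 mm diameter, 50 mm long, that spins freely on its pin; its axis is 70 mm from the socket's axis along the crank's +x, and this point is 62 mm above the hub's underside. The handle's lower end is 4 mm above the arm.
- glue: Bystander: white glue bottle, 52 mm diameter, 150 mm high, origin under its centre; stands on the other side of the press from the crank.
- mug: Bystander: white mug, 80 mm diameter, 95 mm high, origin under its centre.
- folder: Bystander: flat white folding stick 150 x 22 x 5 mm, origin under its centre, long side along x.
- awl: Bystander: awl with wooden handle, 150 mm long, lying along its x, origin under its centre.
- brush: Bystander: glue brush 190 mm long, lying along its x, origin under its centre.
- stapler: Bystander: black stapler 140 x 36 x 40 mm, origin under its centre.
- notebook: Bystander: small blue notebook 105 x 148 x 18 mm, origin under its centre.
Not all that is in view belongs to the job. Leave any green look-alike of the crank alone.

How it is judged (in metres and radians):
On the way, in this order (a step that is already met when the one before it is completed fails the run):
1. the crank sits fully home on the square end of the spindle (horizontal distance between socket and shoulder below 0.004 m and z of socket in the frame of shoulder below 0.004 m and angle between crank's own z axis and vertical below 0.08 rad), for 0.2 s.
2. with the crank still home, the pad has been wound down to bear firmly on the book (all of step 1 and contact force between pad and book above 45 N), for 0.2 s.
At the end, for the whole second after the job is handed in: the pad bears on the book with at least 45 N, the book has not shifted by more than 12 mm, and the crank stands at rest, upright (0.08 rad) and within 4 mm of fully home on the spindle (all of step 2 and distance of book from where it was at the start of the episode below 0.012 m and linear speed of crank below 0.02 m/s); the robot touches nothing.
It fails at once if the book is over-pressed (over 260 N) (contact force between pad and book above 260 N).
It fails at once if the crank is leaned or forced on the spindle (over 75 N) while it is not home on it (contact force between crank and platen above 75 N and z of socket in the frame of shoulder above 0.004 m).
It fails at once if the book is shifted by more than 12 mm (distance of book from where it was at the start of the episode above 0.012 m).
It fails at once if another thing on the desk is shifted by more than 20 mm (distance of any of glue, mug, folder, awl, brush, stapler, notebook from where it was at the start of the episode above 0.02 m).
It also fails if it takes over 72 s, if anything falls off the work surface, if the arm or the gripper's body presses on something with over 40 N, if the wrist force passes 120 N, or if a joint passes its speed limit or range.

## Working session

There is one attempt and no reset: what is moved stays moved. The work goes in short steps, Python scripts to look and compute and a tool call to move; the robot and the scene stay as the last step left them, time stands still between calls to the robot, and variables do not carry over. Pictures are saved under pics/ and viewed, at most 10 in all, crops included, and the job is handed in when it is done.

Besides the shell and the picture viewer there is one more tool, called after "Emit:" by a JSON object that holds its "method" and its "body". servo_tool: Moves the arm, as the interface text tells. Its arguments: {"type":"object","properties":{"motion":{"type":"string"},"fingers":{"type":"number"}},"required":["motion"]}

```bash
mkdir -p pics
cat > h.py <<'E'
import numpy as np, cv2
from bench import bot
def snap(n,f=None):
    c=bot.read_camera(n)
    if f: cv2.imwrite('pics/'+f,c['pixels'])
    return c
def ray(c,u,v):
    d=np.linalg.inv(c['intrinsics'])@np.array([u,v,1.]); d=np.array([d[0],-d[1],-d[2]])
    return np.array(c['origin']),np.array(c['orientation'])@d
def onz(c,u,v,z):
    o,d=ray(c,u,v); return o+d*(z-o[2])/d[2]
def proj(c,p):
    q=np.array(c['orientation']).T@(np.array(p)-np.array(c['origin'])); q=np.array([q[0],-q[1],-q[2]])
    r=np.array(c['intrinsics'])@q; return r[:2]/r[2]
def tri(c1,a,c2,b):
    o1,d1=ray(c1,*a);o2,d2=ray(c2,*b)
    s=np.linalg.lstsq(np.c_[d1,-d2],o2-o1,rcond=None)[0]
    p,q=o1+d1*s[0],o2+d2*s[1]; return (p+q)/2,np.linalg.norm(p-q)
E
python3 - <<'E'
from h import *
for n in('scene','top'):
    c=snap(n,n+'0.png'); print(n,np.array(c['origin']).round(3),np.array(c['orientation']).round(3).tolist(),c['intrinsics'].tolist() if hasattr(c['intrinsics'],'tolist') else c['intrinsics'],[k for k in c])
o=bot.get_obs(); print(o)
E
```

```text
scene [ 0.956 -0.64   0.927] [[0.861, -0.358, 0.361], [0.508, 0.613, -0.605], [-0.005, 0.705, 0.71]] [[486.57836128692924, 0.0, 315.07674304774207], [0.0, 486.57836128692924, 242.14955972104474], [0.0, 0.0, 1.0]] ['pixels', 'intrinsics', 'origin', 'orientation']
top [ 0.453 -0.006  1.422] [[-0.002, 0.995, -0.103], [-1.0, -0.004, -0.016], [-0.016, 0.103, 0.995]] [[560.1558631273492, 0.0, 320.262892521925], [0.0, 560.1558631273492, 239.75529965375225], [0.0, 0.0, 1.0]] ['pixels', 'intrinsics', 'origin', 'orientation']
{'t': 0.1, 'joints': array([ 6.99589627e+01,  1.58450670e+01,  8.62881977e+01, -4.79784268e-04,
        7.79642945e+01, -6.93105415e+00]), 'qvel': array([-0.04661783, -0.05278723, -0.19122015, -0.06081231,  0.09597327,
       -0.02010464]), 'joint_torque': array([ 2.39612244e-03, -4.17693794e+01, -2.46406639e+01, -2.13760181e-04,
        5.81693865e-03,  1.32226816e-05]), 'ee_pos': array([0.13025062, 0.55956975, 0.23851398]), 'tool_rot': array([[-9.73936802e-01,  2.26818815e-01, -5.75820114e-04],
       [ 2.26819460e-01,  9.73935503e-01, -1.60243221e-03],
       [ 1.97349879e-04, -1.69127490e-03, -9.99998550e-01]]), 'ft_force': array([ 0.11077714, -1.11567426, -0.66924819]), 'moment': array([-0.05893974,  0.05366141, -0.01345463]), 'finger_force': 0.0, 'opening': 0.9996191108911369}
```

View pics/scene0.png

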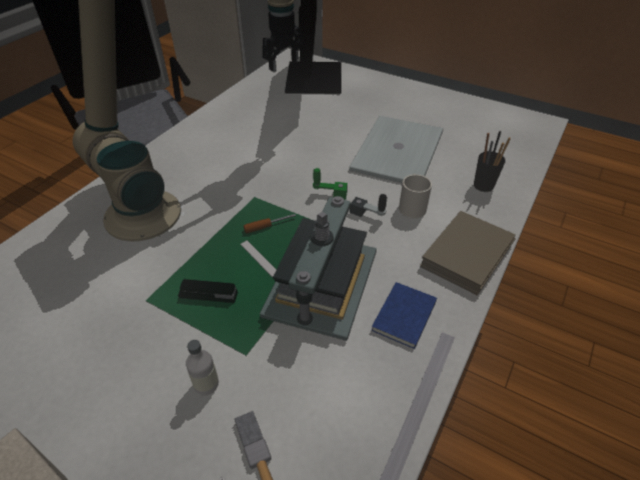

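View pics/top0.png

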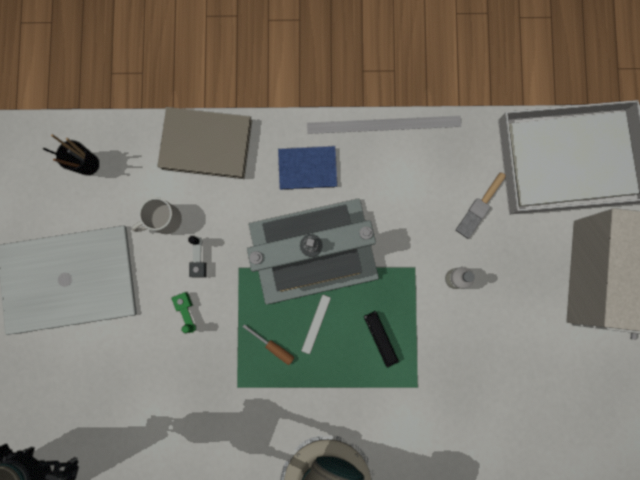

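Top view: the crank's hub is near pixel (198,270) and its handle near (193,240). The spindle top is near (311,243), and the green decoy is at (183,312). I'll take enlarged crops of both.

Run:
```python
import cv2,numpy as np
s=cv2.imread('pics/scene0.png');t=cv2.imread('pics/top0.png')
def crop(i,x,y,w,h): return cv2.resize(cv2.convertScaleAbs(i[y:y+h,x:x+w],alpha=1.5),(400,300),interpolation=cv2.INTER_CUBIC)
# 400x300 from 80x60 : x5
a=crop(t,160,225,80,60);b=crop(t,271,213,80,60);c=crop(s,330,175,80,60);d=crop(s,285,200,80,60)
cv2.imwrite('pics/z1.png',np.vstack([np.hstack([a,b]),np.hstack([c,d])]))
```

```text
(no output)
```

View pics/z1.png

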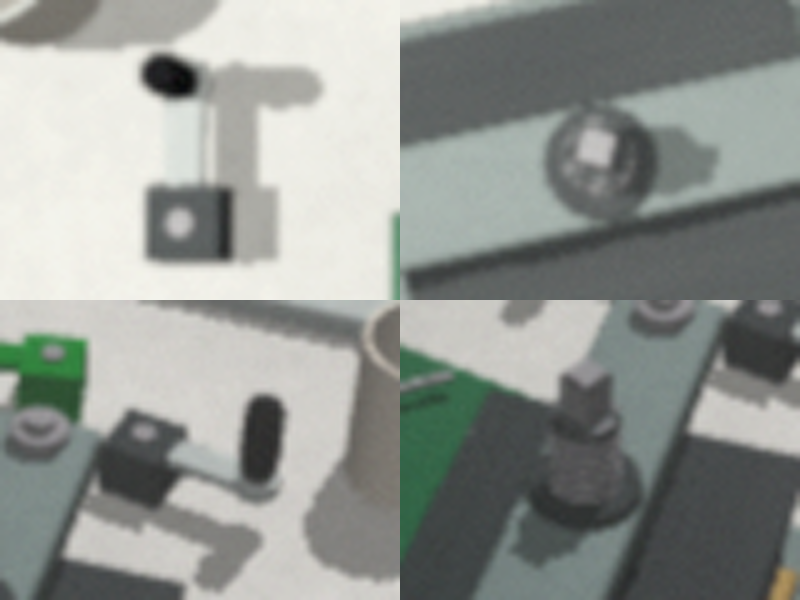

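Crops: the crank's hub-top disc is at top (196,269.4) and scene (359,201.4), with the arm along about +x. The square's top is at top (310.4,242.4) and scene (322.2,214.4), turned slightly from the image axes. Now I'll convert these to world coordinates.

Run:
```python
from h import *
t=snap('top');s=snap('scene')
print('hub top',onz(t,196,269.4,.034),onz(s,359,201.4,.034),tri(t,(196,269.4),s,(359,201.4)))
print('sq',tri(t,(310.4,242.4),s,(322.2,214.4)))
# hub top face: dark gray mask in top crop
g=cv2.cvtColor(t['pixels'],cv2.COLOR_BGR2GRAY)
roi=g[255:285,182:212]; m=((roi<75)&(roi>40)).astype(np.uint8)
print(cv2.resize(roi[4:26,4:26],None,fx=1,fy=1).tolist() if 0 else '')
for sub,(x0,y0,x1,y1) in {'hub':(184,258,212,282),'sq':(303,235,318,252)}.items():
    print(sub); print('\n'.join(' '.join('%3d'%v for v in r) for r in g[y0:y1,x0:x1]))
# bridge yaw: edges of bridge at z=.162 ; bolts at .177
print('bolts',onz(t,258,258,.17),onz(t,366,231,.17))
# arm edges
for v in (245,250,255,260): print(v,g[v,185:212].tolist())
```

```text
hub top [0.5243199  0.32485564 0.034     ] [0.52607867 0.32397452 0.034     ] (array([0.5248328 , 0.32557097, 0.03219159]), np.float64(0.0009994480124104403))
sq (array([0.57164728, 0.03393538, 0.23042061]), np.float64(0.0009973735810772533))

hub
157 159 159 159 159 159 159 158 156 151 149 149 149 149 149 140 129 138 141 121 112 112 112 113 112 112 117 132
158 159 158 160 159 160 159 158 155 152 149 149 148 148 148 139 128 138 140 123 112 112 111 112 113 112 116 133
159 159 158 159 159 158 155 153 149 149 149 146 145 145 144 135 121 132 137 119 113 113 112 112 112 112 117 132
159 159 158 158 156 149 137 130 126 132 138 136 129 126 125 118 105 116 120 107 104 104 109 112 113 113 115 130
160 158 158 157 149 125 105  94  91  99 106 105  98  94  94  90  82  86  90  80  75  79  91 107 112 113 115 120
160 159 159 157 143 106  78  71  70  72  74  74  72  70  71  68  67  69  68  58  45  49  72 100 111 112 114 116
160 159 159 157 141 100  70  64  64  64  65  65  66  66  64  64  65  63  62  53  34  39  71 102 110 112 113 114
161 160 159 156 139  98  68  64  64  65  68  68  67  66  64  64  65 
[... 2797 characters left out ...]
8
 67  66  67  67  69  74  84  87  79  75  70  61  56  53  52
bolts [0.54250259 0.15330858 0.17      ] [ 0.602478   -0.08936214  0.17      ]
245 [157, 159, 158, 159, 158, 156, 151, 139, 123, 121, 120, 127, 130, 132, 130, 120, 113, 116, 114, 113, 112, 113, 111, 112, 113, 113, 117]
250 [159, 159, 159, 159, 157, 158, 157, 155, 152, 151, 150, 149, 149, 148, 141, 127, 131, 139, 122, 113, 113, 112, 112, 113, 112, 118, 132]
255 [158, 158, 158, 158, 159, 159, 159, 156, 151, 150, 149, 149, 149, 148, 140, 130, 139, 140, 122, 112, 112, 110, 112, 112, 112, 114, 131]
260 [159, 158, 159, 159, 158, 155, 153, 149, 149, 149, 146, 145, 145, 144, 135, 121, 132, 137, 119, 113, 113, 112, 112, 112, 112, 117, 132]
```

```bash
cat >> h.py <<'E'
from scipy.spatial.transform import Rotation as Ro
def Rt(th):
    c,s=np.cos(np.radians(th)),np.sin(np.radians(th)); return np.array([[-c,-s,0],[-s,c,0],[0,0,-1.]])
def to(p,th,o=None):
    o=o or bot.get_obs(); R=Ro.from_matrix(o['tool_rot']).as_matrix()
    return ((R.T@(np.array(p)-o['ee_pos']))*1000).round(1), Ro.from_matrix(R.T@Rt(th)).as_rotvec().round(4)
E
python3 - <<'E'
from h import *
print(to((.5245,.325,.15),0)); t=snap('top')
for z in(.233,.238):print(onz(t,309.8,242,z))
E
```

```text
(array([-437.1, -139.1,   88.9]), array([-1.100e-03, -2.000e-04, -2.288e-01]))
[0.5718425  0.03484398 0.233     ]
[0.571344  0.0346707 0.238    ]
```

Emit:
{"method": "servo_tool", "body": {"motion": "-437.1 -139.1 88.9 -0.001 0 -0.229;-437.1 -139.1 88.9 -0.001 0 -0.229;-437.1 -139.1 88.9 -0.001 0 -0.229;-437.1 -139.1 88.9 -0.001 0 -0.229;-437.1 -139.1 88.9 -0.001 0 -0.229;-437.1 -139.1 88.9 -0.001 0 -0.229;-437.1 -139.1 88.9 -0.001 0 -0.229;-437.1 -139.1 88.9 -0.001 0 -0.229", "fingers": 0}}

```text
t: 1.05
ee_pos: [0.4665, 0.3596, 0.1635]
tool_rot: [[-1.0, 0.0, 0.0], [0.0, 1.0, 0.001], [-0.0, 0.001, -1.0]]
ft_force: [-0.1, 1.2, -0.4]
opening: 0.995
finger_force: 0.0
```

Run:
```python
from h import *
o=bot.get_obs();print(o['ee_pos'],o['joints'].round(1),to((.5245,.325,.15),0))
```

```text
[0.46654418 0.35964357 0.16349467] [ 30.8  19.9  91.4   0.1  68.7 -59.2] (array([-58. , -34.7,  13.5]), array([ 0.0013,  0.0002, -0.0001]))
```

Emit:
{"method": "servo_tool", "body": {"motion": "-58 -34.7 13.5 0 0 0;-58 -34.7 13.5 0 0 0;-58 -34.7 13.5 0 0 0;-58 -34.7 13.5 0 0 0"}}

```text
t: 1.45
ee_pos: [0.5222, 0.3265, 0.1501]
tool_rot: [[-1.0, 0.0, -0.002], [0.0, 1.0, 0.001], [0.002, 0.001, -1.0]]
ft_force: [-0.7, -0.1, 1.1]
opening: 1.0
finger_force: 0.0
```

Run:
```python
from h import *
o=bot.get_obs();print(o['ee_pos'],to((.5245,.325,.05),0),to((.5245,.325,.012),0))
```

```text
[0.52220658 0.32646301 0.15008814] (array([ -2.5,  -1.6, 100.1]), array([ 0.0014, -0.0016, -0.0005])) (array([ -2.5,  -1.7, 138.1]), array([ 0.0014, -0.0016, -0.0005]))
```

Emit:
{"method": "servo_tool", "body": {"motion": "-1 -1 50 0 0 0;-1 -1 90 0 0 0;-1 -1 100 0 0 0;-1 -1 100 0 0 0"}}

```text
t: 1.85
ee_pos: [0.5218, 0.3261, 0.0495]
tool_rot: [[-1.0, -0.002, -0.003], [-0.002, 1.0, -0.0], [0.003, -0.0, -1.0]]
ft_force: [0.3, -0.1, 1.2]
opening: 1.004
finger_force: 0.0
```

Run:
```python
from h import *
o=bot.get_obs();print(o['ee_pos'],to((.5245,.325,.012),0))
t=snap('top','t1.png');s=snap('scene','s1.png')
o=bot.get_obs();print(o['ee_pos'])
def crop(i,x,y,w,h): return cv2.resize(cv2.convertScaleAbs(i[y:y+h,x:x+w],alpha=1.5),(400,300),interpolation=cv2.INTER_CUBIC)
cv2.imwrite('pics/z2.png',np.hstack([crop(t['pixels'],158,240,80,60),crop(s['pixels'],320,165,80,60)]))
```

```text
[0.52177981 0.32605592 0.04945134] (array([-2.8, -1.1, 37.4]), array([-0.0001, -0.0032,  0.0021]))
[0.52461501 0.32680328 0.05223298]
```

View pics/z2.png

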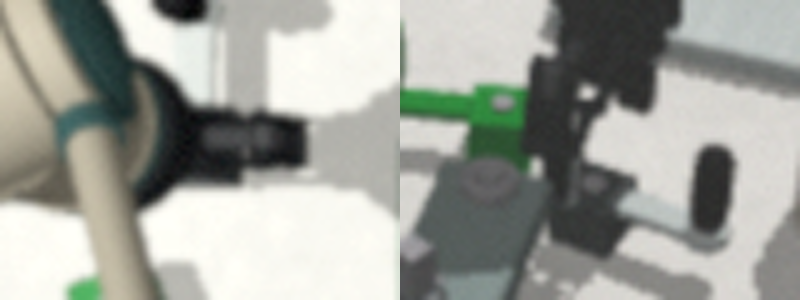

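The right-hand crop (scene view) shows the gripper over the hub, with the hub disc at crop (595,185) and the near finger beside its near flat. Next I descend and pinch.

Emit:
{"method": "servo_tool", "body": {"motion": "0 -1.5 25 0 0 0;0 -1.5 40 0 0 0;0 -1.5 40 0 0 0;0 -1.5 40 0 0 0;0 -1.5 40 0 0 0"}}

```text
t: 2.45
ee_pos: [0.5254, 0.3247, 0.0124]
tool_rot: [[-1.0, -0.0, 0.004], [-0.0, 1.0, 0.003], [-0.004, 0.003, -1.0]]
ft_force: [0.2, -1.1, 0.8]
opening: 1.003
finger_force: 0.0
```

Run:
```python
from h import *
o=bot.get_obs();print(o['ee_pos'],o['ft_force'])
```

```text
[0.52540793 0.32473461 0.01241036] [ 0.24480312 -1.07558675  0.77555819]
```

Emit:
{"method": "servo_tool", "body": {"motion": "0 0 0 0 0 0;0 0 0 0 0 0;0 0 0 0 0 0;0 0 0 0 0 0;0 0 0 0 0 0;0 0 0 0 0 0;0 0 0 0 0 0;0 0 0 0 0 0", "fingers": 1}}

```text
t: 3.25
ee_pos: [0.5244, 0.3245, 0.011]
tool_rot: [[-1.0, -0.0, 0.001], [-0.0, 1.0, 0.002], [-0.001, 0.002, -1.0]]
ft_force: [-0.9, 1.2, 5.8]
opening: 0.432
finger_force: 61.6
```

Emit:
{"method": "servo_tool", "body": {"motion": "0 0 -40 0 0 0;0 0 -80 0 0 0;0 0 -120 0 0 0;0 0 -160 0 0 0;0 0 -200 0 0 0;0 0 -240 0 0 0;0 0 -275 0 0 0;0 0 -275 0 0 0"}}

```text
t: 4.05
ee_pos: [0.5259, 0.3242, 0.2896]
tool_rot: [[-1.0, -0.0, 0.008], [-0.0, 1.0, 0.004], [-0.008, 0.004, -1.0]]
ft_force: [0.1, 0.4, -4.1]
opening: 0.433
finger_force: 62.7
```

Run:
```python
from h import *
o=bot.get_obs();print(o['ee_pos'],o['ft_force'],o['joints'].round(0),to((.5716,.0345,.285),-11))
```

```text
[0.52592088 0.32421069 0.28957553] [ 0.07588563  0.43212145 -4.06163489] [ 25.  18.  76.   0.  85. -65.] (array([ -45.6, -289.7,    3.7]), array([0.0049, 0.0076, 0.1921]))
```

Emit:
{"method": "servo_tool", "body": {"motion": "-8 -45 0 0 0 0.03;-15 -90 0 0 0 0.06;-23 -135 0 0 0 0.09;-30 -180 0 0 0 0.12;-37 -225 0 0 0 0.15;-43 -270 0 0 0 0.18;-46 -290 0 0 0 0.192;-46 -290 0 0 0 0.192"}}

```text
t: 4.85
ee_pos: [0.569, 0.03, 0.2813]
tool_rot: [[-0.981, 0.195, -0.006], [0.195, 0.981, -0.001], [0.006, -0.002, -1.0]]
ft_force: [-0.0, 0.9, -4.3]
opening: 0.438
finger_force: 62.8
```

Emit:
{"method": "servo_tool", "body": {"motion": "0 0 0 0 0 0;0 0 0 0 0 0;0 0 0 0 0 0"}}

```text
t: 5.15
ee_pos: [0.5695, 0.0348, 0.2842]
tool_rot: [[-0.982, 0.189, -0.002], [0.189, 0.982, 0.001], [0.002, 0.001, -1.0]]
ft_force: [-0.4, 0.0, -4.9]
opening: 0.431
finger_force: 62.8
```

Run:
```python
from h import *
o=bot.get_obs();print(o['ee_pos'],o['ft_force'],to((.5716,.0345,.285),-11))
t=snap('top','t3.png');s=snap('scene','s3.png')
o=bot.get_obs();print(o['ee_pos'],o['ft_force'],to((.5716,.0345,.285),-11))
def crop(i,x,y,w,h): return cv2.resize(cv2.convertScaleAbs(i[y:y+h,x:x+w],alpha=1.5),(400,300),interpolation=cv2.INTER_CUBIC)
cv2.imwrite('pics/z3.png',np.vstack([crop(t['pixels'],260,200,100,75),crop(s['pixels'],285,180,80,60)]))
```

```text
[0.56952    0.0347872  0.28418255] [-4.09887907e-01  2.42980927e-03 -4.91118393e+00] (array([-2.1,  0.1, -0.8]), array([ 0.0012, -0.0018,  0.0018]))
[0.5697938  0.03466256 0.28475725] [-0.59788268  0.26097283 -4.9536626 ] (array([-1.8,  0.2, -0.2]), array([ 0.0011, -0.0006,  0.0018]))
```

View pics/z3.png

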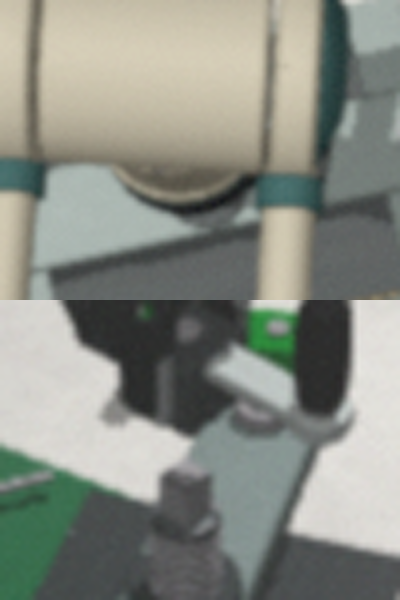

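Scene view: the hub is raised above the square. Its disc is near full-image pixel (322.6,185.6) and the square's top near (322.4,214). I'll compute the relative offset in this one camera.

Run:
```python
from h import *
s=snap('scene');o=bot.get_obs();print(o['ee_pos'])
zt=o['ee_pos'][2]-.012+.034
g=cv2.cvtColor(s['pixels'],cv2.COLOR_BGR2GRAY)
for n,(x0,y0,x1,y1) in {'disc':(314,178,330,194),'sq':(312,208,334,230)}.items():
    print(n);print('\n'.join(str(y)+': '+' '.join('%3d'%v for v in g[y,x0:x1]) for y in range(y0,y1)))
print(onz(s,322.6,185.6,zt), [onz(s,322.2,214.3,z) for z in(.230,.233,.236)])
for z in (.23,.234,.238): print(z,proj(s,(.5714,.0347,z)))
print(proj(s,(*o['ee_pos'][:2],zt)))
```

```text
[0.56986964 0.03453278 0.28494805]
disc
178:  32  33  33  31  31  32  30  30  28  38  39  33  31  30  29  30
179:  33  30  31  32  31  30  29  29  32  35  40  31  29  31  28  30
180:  36  32  30  31  31  30  29  32  33  37  40  34  30  27  31  31
181:  42  35  33  29  31  31  31  34  39  41  38  36  32  31  31  30
182:  46  37  32  30  29  30  33  38  41  42  41  39  38  36  33  32
183:  42  35  32  30  28  29  39  49  52  49  45  42  40  40  37  35
184:  37  34  30  30  29  32  45  61  63  63  58  48  43  40  38  38
185:  31  31  31  30  28  33  49  66  68  68  63  54  43  39  39  39
186:  31  30  28  29  30  34  52  66  66  67  59  48  42  38  38  38
187:  30  30  30  30  31  34  49  63  63  59  51  42  40  39  40  38
188:  30  31  30  29  29  33  42  47  48  43  41  40  38  40  39  39
189:  31  30  30  31  30  35  38  41  39  40  41  37  40  40  41  45
190:  31  31  32  30  35  37  37  38  39  39  39  39  38  44  52  62
191:  30  31  33  39  44  43  38  39  39  37  40  40  46  56  72  79
192:  27  30  40  54  53  45  37  40  37  39  40  43  54  73  82  93
193:  30  31  46  58  56 
[... 1692 characters left out ...]
  66  63  82  93  97  95  95
226:  51  51  54  52  45  43  43  43  43  46  51  62  73  68  52  45  64  87  94  95  94  97
227:  52  52  59  64  55  50  46  44  44  46  49  50  47  46  46  52  71  86  93  95  95  95
228:  52  56  65  67  58  58  58  52  52  49  48  50  50  50  53  61  75  87  92  96  95  96
229:  53  62  69  66  60  57  61  59  59  58  58  56  56  55  57  60  71  84  95  97  96  97
[0.57125569 0.03635266 0.30694805] [array([0.57163556, 0.03495096, 0.23      ]), array([0.5732892 , 0.03204824, 0.233     ]), array([0.57494284, 0.02914552, 0.236     ])]
0.23 [322.04610936 214.33065953]
0.234 [322.05643277 212.93450375]
0.238 [322.06681275 211.53069787]
[321.5606101  185.87058897]
```

Emit:
{"method": "servo_tool", "body": {"motion": "-1.5 0.4 10 0 0 0;-1.5 0.4 22 0 0 0;-1.5 0.4 22 0 0 0;-1.5 0.4 22 0 0 0;-1.5 0.4 22 0 0 0"}}

```text
t: 5.8
ee_pos: [0.5718, 0.0337, 0.2631]
tool_rot: [[-0.982, 0.191, 0.0], [0.191, 0.982, 0.001], [-0.0, 0.001, -1.0]]
ft_force: [1.0, 0.1, -3.9]
opening: 0.436
finger_force: 62.6
```

Emit:
{"method": "servo_tool", "body": {"motion": "0 0 2 0 0 0;0 0 4 0 0 0;0 0 6 0 0 0;0 0 7 0 0 0;0 0 8 0 0 0;0 0 9 0 0 0;0 0 10 0 0 0;0 0 10 0 0 0"}}

```text
t: 6.6
ee_pos: [0.5715, 0.0338, 0.2529]
tool_rot: [[-0.982, 0.191, -0.0], [0.191, 0.982, 0.001], [0.0, 0.001, -1.0]]
ft_force: [0.2, 0.2, -4.4]
opening: 0.434
finger_force: 62.7
```

Emit:
{"method": "servo_tool", "body": {"motion": "0 0.6 1 0 0 0;0 0.6 2 0 0 0;0 0.6 3 0 0 0;0 0.6 4 0 0 0;0 0.6 5 0 0 0;0 0.6 5 0 0 0"}}

```text
t: 7.2
ee_pos: [0.5716, 0.0344, 0.2478]
tool_rot: [[-0.982, 0.191, -0.0], [0.191, 0.982, 0.001], [0.0, 0.001, -1.0]]
ft_force: [0.3, 0.2, -4.2]
opening: 0.434
finger_force: 62.7
```

Emit:
{"method": "servo_tool", "body": {"motion": "0 0 1 0 0 0;0 0 2 0 0 0;0 0 3 0 0 0;0 0 3 0 0 0"}}

```text
t: 7.6
ee_pos: [0.5716, 0.0344, 0.2448]
tool_rot: [[-0.982, 0.191, -0.0], [0.191, 0.982, 0.001], [0.0, 0.001, -1.0]]
ft_force: [0.0, 0.7, -3.8]
opening: 0.433
finger_force: 62.7
```

Emit:
{"method": "servo_tool", "body": {"motion": "0 0 1 0 0 0;0 0 2 0 0 0;0 0 2 0 0 0"}}

```text
t: 7.9
ee_pos: [0.5716, 0.0344, 0.2428]
tool_rot: [[-0.982, 0.191, -0.0], [0.191, 0.982, 0.001], [0.0, 0.001, -1.0]]
ft_force: [0.0, -0.9, -3.6]
opening: 0.431
finger_force: 62.7
```

Emit:
{"method": "servo_tool", "body": {"motion": "0 0 1 0 0 0;0 0 2 0 0 0;0 0 2 0 0 0"}}

```text
t: 8.2
ee_pos: [0.5716, 0.0344, 0.2408]
tool_rot: [[-0.982, 0.191, -0.0], [0.191, 0.982, 0.001], [0.0, 0.001, -1.0]]
ft_force: [0.2, -1.0, -4.4]
opening: 0.436
finger_force: 62.7
```

Emit:
{"method": "servo_tool", "body": {"motion": "0 0 1 0 0 0;0 0 2 0 0 0;0 0 2 0 0 0"}}

```text
t: 8.5
ee_pos: [0.5716, 0.0344, 0.2388]
tool_rot: [[-0.982, 0.191, -0.0], [0.191, 0.982, 0.001], [0.0, 0.001, -1.0]]
ft_force: [-0.2, -1.4, -4.6]
opening: 0.432
finger_force: 62.7
```

Emit:
{"method": "servo_tool", "body": {"motion": "0 0 1 0 0 0;0 0 2 0 0 0;0 0 2 0 0 0"}}

```text
t: 8.8
ee_pos: [0.5716, 0.0344, 0.2368]
tool_rot: [[-0.982, 0.191, -0.0], [0.191, 0.982, 0.001], [0.0, 0.001, -1.0]]
ft_force: [0.3, 0.3, -4.7]
opening: 0.437
finger_force: 62.7
```

Emit:
{"method": "servo_tool", "body": {"motion": "0 0 1 0 0 0;0 0 2 0 0 0;0 0 3 0 0 0;0 0 3 0 0 0"}}

```text
t: 9.2
ee_pos: [0.5716, 0.0344, 0.2338]
tool_rot: [[-0.982, 0.191, -0.0], [0.191, 0.982, 0.001], [0.0, 0.001, -1.0]]
ft_force: [-1.4, 1.1, -4.2]
opening: 0.437
finger_force: 62.8
```

Emit:
{"method": "servo_tool", "body": {"motion": "0 0 1 0 0 0;0 0 2 0 0 0;0 0 3 0 0 0;0 0 4 0 0 0;0 0 5 0 0 0;0 0 6 0 0 0;0 0 7 0 0 0;0 0 7 0 0 0"}}

```text
t: 10.0
ee_pos: [0.5716, 0.0344, 0.2268]
tool_rot: [[-0.982, 0.191, -0.0], [0.191, 0.982, 0.001], [0.0, 0.001, -1.0]]
ft_force: [-1.0, 0.5, -4.0]
opening: 0.436
finger_force: 62.8
```

Emit:
{"method": "servo_tool", "body": {"motion": "0 0 1 0 0 0;0 0 2 0 0 0;0 0 2 0 0 0"}}

```text
t: 10.3
ee_pos: [0.5716, 0.0344, 0.2249]
tool_rot: [[-0.982, 0.191, -0.0], [0.191, 0.982, 0.001], [0.0, 0.001, -1.0]]
ft_force: [-1.9, 0.8, -4.6]
opening: 0.438
finger_force: 62.9
```

Emit:
{"method": "servo_tool", "body": {"motion": "0 0 0.7 0 0 0;0 0 1.5 0 0 0;0 0 1.5 0 0 0"}}

```text
t: 10.6
ee_pos: [0.5716, 0.0344, 0.2234]
tool_rot: [[-0.982, 0.191, -0.0], [0.191, 0.982, 0.001], [0.0, 0.001, -1.0]]
ft_force: [-1.9, 0.5, -3.7]
opening: 0.432
finger_force: 62.9
```

Emit:
{"method": "servo_tool", "body": {"motion": "0 0 0.7 0 0 0;0 0 1.4 0 0 0;0 0 1.4 0 0 0"}}

```text
t: 10.9
ee_pos: [0.5716, 0.0344, 0.222]
tool_rot: [[-0.982, 0.191, -0.0], [0.191, 0.982, 0.001], [0.0, 0.001, -1.0]]
ft_force: [-1.8, 0.8, -3.6]
opening: 0.435
finger_force: 62.9
```

Emit:
{"method": "servo_tool", "body": {"motion": "0 0 0.5 0 0 0;0 0 1 0 0 0;0 0 1 0 0 0"}}

```text
t: 11.2
ee_pos: [0.5716, 0.0344, 0.221]
tool_rot: [[-0.982, 0.191, -0.0], [0.191, 0.982, 0.001], [0.0, 0.001, -1.0]]
ft_force: [-2.2, -0.2, -3.2]
opening: 0.431
finger_force: 62.9
```

Emit:
{"method": "servo_tool", "body": {"motion": "0 0 0.5 0 0 0;0 0 1 0 0 0;0 0 1 0 0 0"}}

```text
t: 11.5
ee_pos: [0.5716, 0.0344, 0.2206]
tool_rot: [[-0.982, 0.191, 0.0], [0.191, 0.982, 0.001], [-0.0, 0.001, -1.0]]
ft_force: [-3.3, 0.5, 1.2]
opening: 0.441
finger_force: 63.5
```

Emit:
{"method": "servo_tool", "body": {"motion": "0 0 0 0 0 0;0 0 0 0 0 0;0 0 0 0 0 0;0 0 0 0 0 0;0 0 0 0 0 0;0 0 0 0 0 0", "fingers": 0}}

```text
t: 12.1
ee_pos: [0.5719, 0.0344, 0.2202]
tool_rot: [[-0.982, 0.191, 0.001], [0.191, 0.982, 0.001], [-0.0, 0.001, -1.0]]
ft_force: [-0.2, -0.1, 0.6]
opening: 1.002
finger_force: 0.0
```

Emit:
{"method": "servo_tool", "body": {"motion": "0 0 -10 0 0 0;0 0 -40 0 0 0;0 0 -80 0 0 0;0 0 -115 0 0 0;0 0 -115 0 0 0;-35 0 -115 0 0 0;-70 0 -115 0 0 0;-70 0 -115 0 0 0"}}

```text
t: 12.9
ee_pos: [0.6438, 0.0199, 0.3332]
tool_rot: [[-0.981, 0.192, 0.001], [0.192, 0.981, 0.001], [-0.001, 0.001, -1.0]]
ft_force: [-0.6, 0.1, -0.1]
opening: 0.996
finger_force: 0.0
```

Run:
```python
from h import *
s=snap('scene','s4.png');o=bot.get_obs();print(o['ee_pos'],o['ft_force'],o['joints'].round(0))
print(to((.6400,.0209,.260),-11,o))
for n,p in dict(hub=(.5713,.0343,.243),hbot=(.64,.0209,.246),htop=(.64,.0209,.296)).items(): print(n,proj(s,p))
def crop(i,x,y,w,h): return cv2.resize(cv2.convertScaleAbs(i[y:y+h,x:x+w],alpha=1.5),(640,480),interpolation=cv2.INTER_CUBIC)
cv2.imwrite('pics/z4.png',crop(s['pixels'],270,150,128,96))
```

```text
[0.64156101 0.02045131 0.33348529] [-0.26897837  0.54431139 -0.71541862] [ -4.  20.  67.   0.  93. -83.]
(array([ 1.5,  0.1, 73.5]), array([ 0.0008, -0.0021, -0.0004]))
hub [321.94481806 209.8572837 ]
hbot [347.72214371 223.69518969]
htop [348.80875214 205.18937261]
```

View pics/z4.png

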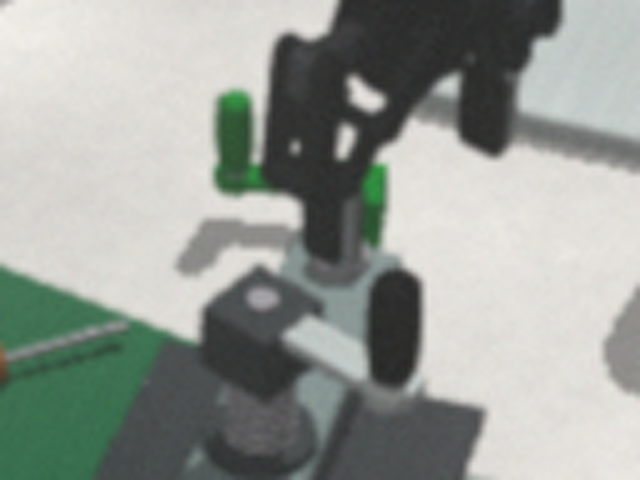

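The crank sits on the spindle: hub disc at (322.4,209.6), predicted (321.9,209.9). The handle top is at (349.4,205), as predicted. Now I descend onto the handle.

Emit:
{"method": "servo_tool", "body": {"motion": "1.5 0 35 0 0 0;1.5 0 55 0 0 0;1.5 0 73 0 0 0;1.5 0 73 0 0 0;1.5 0 73 0 0 0;1.5 0 73 0 0 0"}}

```text
t: 13.55
ee_pos: [0.6393, 0.0214, 0.2638]
tool_rot: [[-0.982, 0.19, 0.003], [0.19, 0.982, 0.001], [-0.002, 0.001, -1.0]]
ft_force: [-0.4, -0.3, -1.0]
opening: 0.995
finger_force: 0.0
```

Emit:
{"method": "servo_tool", "body": {"motion": "0 0 0 0 0 0;0 0 0 0 0 0;0 0 0 0 0 0;0 0 0 0 0 0;0 0 0 0 0 0;0 0 0 0 0 0;0 0 0 0 0 0;0 0 0 0 0 0", "fingers": 1}}

```text
t: 14.35
ee_pos: [0.6391, 0.0213, 0.2623]
tool_rot: [[-0.982, 0.191, 0.001], [0.191, 0.982, 0.001], [-0.0, 0.001, -1.0]]
ft_force: [-0.0, -0.2, -0.3]
opening: 0.238
finger_force: 58.5
```

```bash
cat >> h.py <<'E'
def arc(a0,da,n,c=(.5713,.0343),r=.070,bias=0.):
    "rows: clockwise from world angle a0 (deg) by da per row, relative to the present tool axes (theta -11)"
    R=Rt(-11); out=[]
    f=lambda a:np.array([c[0]+r*np.cos(np.radians(a)),c[1]+r*np.sin(np.radians(a)),0])
    for k in range(1,n+1):
        w=f(a0-da*k)-f(a0); w[2]=-18e-3*da*k/360
        out.append(' '.join('%.1f'%v for v in R.T@w*1000)+' 0 0 0')
    return ';'.join(out)
E
python3 - <<'E'
from h import *
o=bot.get_obs();print(o['ee_pos'],o['ft_force'],o['moment'])
print(arc(-11,10,8)); print(arc(-11,5,8))
E
```

```text
[0.63911536 0.02127738 0.26229494] [-0.02090639 -0.19959017 -0.30730328] [-0.03375307 -0.02834873  0.00592955]
1.1 -12.2 0.5 0 0 0;4.2 -23.9 1.0 0 0 0;9.4 -35.0 1.5 0 0 0;16.4 -45.0 2.0 0 0 0;25.0 -53.6 2.5 0 0 0;35.0 -60.6 3.0 0 0 0;46.1 -65.8 3.5 0 0 0;57.8 -68.9 4.0 0 0 0
0.3 -6.1 0.2 0 0 0;1.1 -12.2 0.5 0 0 0;2.4 -18.1 0.8 0 0 0;4.2 -23.9 1.0 0 0 0;6.6 -29.6 1.2 0 0 0;9.4 -35.0 1.5 0 0 0;12.7 -40.2 1.8 0 0 0;16.4 -45.0 2.0 0 0 0
```

Emit:
{"method": "servo_tool", "body": {"motion": "1.1 -12.2 0.5 0 0 0;4.2 -23.9 1.0 0 0 0;9.4 -35.0 1.5 0 0 0;16.4 -45.0 2.0 0 0 0;25.0 -53.6 2.5 0 0 0;35.0 -60.6 3.0 0 0 0;46.1 -65.8 3.5 0 0 0;57.8 -68.9 4.0 0 0 0"}}

```text
t: 15.15
ee_pos: [0.5687, -0.0359, 0.2585]
tool_rot: [[-0.982, 0.191, 0.002], [0.191, 0.982, 0.001], [-0.002, 0.001, -1.0]]
ft_force: [3.0, 2.1, 4.8]
opening: 0.24
finger_force: 58.7
```

Run:
```python
from h import *
o=bot.get_obs();print(o['ee_pos'],o['ft_force'],o['moment'],o['joints'].round(0))
p=o['ee_pos'][:2]-np.array((.5713,.0343));print(np.degrees(np.arctan2(p[1],p[0])),np.linalg.norm(p))
for a in (-91,-171,-251,-331): print(a,arc(a,10,8))
print(arc(-51,10,8))
```

```text
[ 0.56873934 -0.03594447  0.25850206] [3.01103303 2.11834865 4.83607008] [ 0.84448067 -0.46587335 -0.04675198] [-11.  15.  85.   0.  80. -90.]
-92.08770968335561 0.07029112679772852
-91 12.2 -1.1 0.5 0 0 0;24.3 0.0 1.0 0 0 0;36.1 3.2 1.5 0 0 0;47.2 8.3 2.0 0 0 0;57.2 15.3 2.5 0 0 0;65.8 23.9 3.0 0 0 0;72.8 33.9 3.5 0 0 0;77.9 45.0 4.0 0 0 0
-171 3.2 11.8 0.5 0 0 0;4.2 23.9 1.0 0 0 0;3.2 36.1 1.5 0 0 0;0.0 47.9 2.0 0 0 0;-5.2 58.9 2.5 0 0 0;-12.2 68.9 3.0 0 0 0;-20.8 77.6 3.5 0 0 0;-30.8 84.6 4.0 0 0 0
-251 -11.1 5.2 0.5 0 0 0;-22.8 8.3 1.0 0 0 0;-35.0 9.4 1.5 0 0 0;-47.2 8.3 2.0 0 0 0;-58.9 5.2 2.5 0 0 0;-70.0 0.0 3.0 0 0 0;-80.0 -7.0 3.5 0 0 0;-88.6 -15.6 4.0 0 0 0
-331 -7.0 -10.0 0.5 0 0 0;-12.2 -21.1 1.0 0 0 0;-15.3 -32.8 1.5 0 0 0;-16.4 -45.0 2.0 0 0 0;-15.3 -57.2 2.5 0 0 0;-12.2 -68.9 3.0 0 0 0;-7.0 -80.0 3.5 0 0 0;0.0 -90.0 4.0 0 0 0
8.6 -8.6 0.5 0 0 0;18.6 -15.6 1.0 0 0 0;29.7 -20.8 1.5 0 0 0;41.5 -23.9 2.0 0 0 0;53.6 -25.0 2.5 0 0 0;65.8 -23.9 3.0 0 0 0;77.6 -20.8 3.5 0 0 0;88.6 -15.6 4.0 0 0 0
```

Emit:
{"method": "servo_tool", "body": {"motion": "12.2 -1.1 0.5 0 0 0;24.3 0.0 1.0 0 0 0;36.1 3.2 1.5 0 0 0;47.2 8.3 2.0 0 0 0;57.2 15.3 2.5 0 0 0;65.8 23.9 3.0 0 0 0;72.8 33.9 3.5 0 0 0;77.9 45.0 4.0 0 0 0"}}

```text
t: 15.95
ee_pos: [0.5001, 0.0226, 0.2545]
tool_rot: [[-0.982, 0.19, 0.0], [0.19, 0.982, -0.003], [-0.001, -0.003, -1.0]]
ft_force: [1.3, -2.3, 6.0]
opening: 0.238
finger_force: 58.8
```

Emit:
{"method": "servo_tool", "body": {"motion": "3.2 11.8 0.5 0 0 0;4.2 23.9 1.0 0 0 0;3.2 36.1 1.5 0 0 0;0.0 47.9 2.0 0 0 0;-5.2 58.9 2.5 0 0 0;-12.2 68.9 3.0 0 0 0;-20.8 77.6 3.5 0 0 0;-30.8 84.6 4.0 0 0 0"}}

```text
t: 16.75
ee_pos: [0.5453, 0.1006, 0.2504]
tool_rot: [[-0.982, 0.189, -0.004], [0.19, 0.982, -0.002], [0.003, -0.002, -1.0]]
ft_force: [-1.9, -0.0, 7.4]
opening: 0.24
finger_force: 59.1
```

Emit:
{"method": "servo_tool", "body": {"motion": "-11.1 5.2 0.5 0 0 0;-22.8 8.3 1.0 0 0 0;-35.0 9.4 1.5 0 0 0;-47.2 8.3 2.0 0 0 0;-58.9 5.2 2.5 0 0 0;-70.0 0.0 3.0 0 0 0;-80.0 -7.0 3.5 0 0 0;-88.6 -15.6 4.0 0 0 0"}}

```text
t: 17.55
ee_pos: [0.6308, 0.0694, 0.2465]
tool_rot: [[-0.982, 0.19, -0.001], [0.19, 0.982, 0.002], [0.001, 0.001, -1.0]]
ft_force: [0.0, 2.0, 6.6]
opening: 0.24
finger_force: 58.9
```

Emit:
{"method": "servo_tool", "body": {"motion": "-7.0 -10.0 0.5 0 0 0;-12.2 -21.1 1.0 0 0 0;-15.3 -32.8 1.5 0 0 0;-16.4 -45.0 2.0 0 0 0;-15.3 -57.2 2.5 0 0 0;-12.2 -68.9 3.0 0 0 0;-7.0 -80.0 3.5 0 0 0;0.0 -90.0 4.0 0 0 0"}}

```text
t: 18.35
ee_pos: [0.6142, -0.0199, 0.2425]
tool_rot: [[-0.982, 0.19, 0.001], [0.19, 0.982, 0.001], [-0.001, 0.001, -1.0]]
ft_force: [2.6, 0.9, 5.9]
opening: 0.244
finger_force: 58.9
```

Run:
```python
from h import *
s=snap('scene','s5.png');o=bot.get_obs();print(o['t'],o['ee_pos'],o['ft_force'],o['moment'],o['joints'].round(0))
p=o['ee_pos'][:2]-np.array((.5713,.0343));print(np.degrees(np.arctan2(p[1],p[0])),np.linalg.norm(p))
for k in range(4): print(-411-80*k,arc(-411-80*k,10,8))
def crop(i,x,y,w,h): return cv2.resize(cv2.convertScaleAbs(i[y:y+h,x:x+w],alpha=1.6),(800,600),interpolation=cv2.INTER_CUBIC)
cv2.imwrite('pics/z5.png',crop(s['pixels'],250,190,160,120))
```

```text
18.4 [ 0.6123271  -0.02128654  0.24244863] [ 0.61738115 -0.33346739  4.91796774] [ 0.19515485 -0.30694853 -0.01581793] [ -8.  19.  81.  -0.  80. -87.]
-53.56984707478635 0.06908752278983758
-411 8.6 -8.6 0.5 0 0 0;18.6 -15.6 1.0 0 0 0;29.7 -20.8 1.5 0 0 0;41.5 -23.9 2.0 0 0 0;53.6 -25.0 2.5 0 0 0;65.8 -23.9 3.0 0 0 0;77.6 -20.8 3.5 0 0 0;88.6 -15.6 4.0 0 0 0
-491 10.0 7.0 0.5 0 0 0;18.6 15.6 1.0 0 0 0;25.6 25.6 1.5 0 0 0;30.8 36.7 2.0 0 0 0;33.9 48.5 2.5 0 0 0;35.0 60.6 3.0 0 0 0;33.9 72.8 3.5 0 0 0;30.8 84.6 4.0 0 0 0
-571 -5.2 11.1 0.5 0 0 0;-12.2 21.1 1.0 0 0 0;-20.8 29.7 1.5 0 0 0;-30.8 36.7 2.0 0 0 0;-41.8 41.8 2.5 0 0 0;-53.6 45.0 3.0 0 0 0;-65.8 46.1 3.5 0 0 0;-77.9 45.0 4.0 0 0 0
-651 -11.8 -3.2 0.5 0 0 0;-22.8 -8.3 1.0 0 0 0;-32.8 -15.3 1.5 0 0 0;-41.5 -23.9 2.0 0 0 0;-48.5 -33.9 2.5 0 0 0;-53.6 -45.0 3.0 0 0 0;-56.8 -56.8 3.5 0 0 0;-57.8 -68.9 4.0 0 0 0
```

View pics/z5.png

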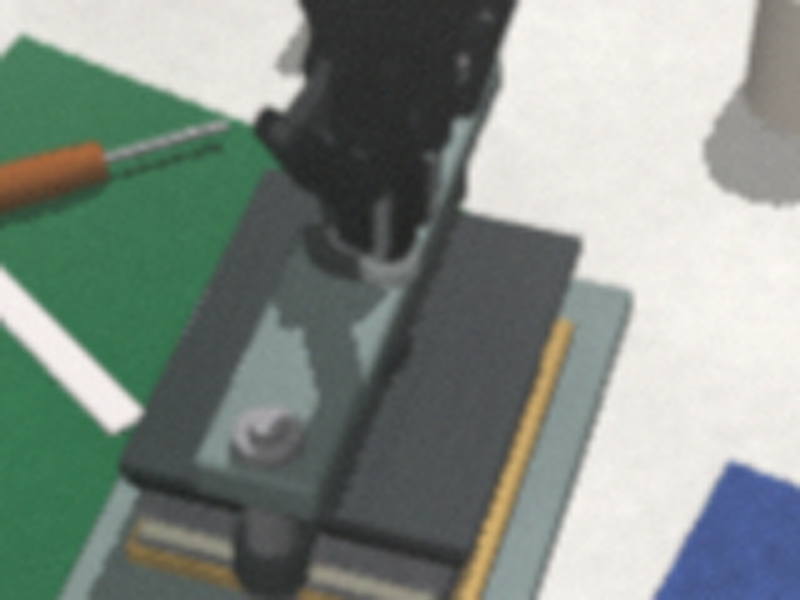

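Picture: the crank has wound about 1.1 turns. The platen has come down with the spindle, with the pad still above the book (pale page edge near crop (250,560)). 240° more is still short of the earliest possible touch.

Emit:
{"method": "servo_tool", "body": {"motion": "8.6 -8.6 0.5 0 0 0;18.6 -15.6 1.0 0 0 0;29.7 -20.8 1.5 0 0 0;41.5 -23.9 2.0 0 0 0;53.6 -25.0 2.5 0 0 0;65.8 -23.9 3.0 0 0 0;77.6 -20.8 3.5 0 0 0;88.6 -15.6 4.0 0 0 0"}}

```text
t: 19.2
ee_pos: [0.5239, -0.019, 0.2385]
tool_rot: [[-0.982, 0.191, 0.001], [0.191, 0.982, -0.002], [-0.002, -0.002, -1.0]]
ft_force: [2.7, -1.4, 5.4]
opening: 0.245
finger_force: 59.0
```

Emit:
{"method": "servo_tool", "body": {"motion": "10.0 7.0 0.5 0 0 0;18.6 15.6 1.0 0 0 0;25.6 25.6 1.5 0 0 0;30.8 36.7 2.0 0 0 0;33.9 48.5 2.5 0 0 0;35.0 60.6 3.0 0 0 0;33.9 72.8 3.5 0 0 0;30.8 84.6 4.0 0 0 0"}}

```text
t: 20.0
ee_pos: [0.5085, 0.0699, 0.2344]
tool_rot: [[-0.982, 0.19, -0.002], [0.19, 0.982, -0.003], [0.001, -0.004, -1.0]]
ft_force: [-1.3, -2.8, 6.6]
opening: 0.244
finger_force: 58.9
```

Emit:
{"method": "servo_tool", "body": {"motion": "-5.2 11.1 0.5 0 0 0;-12.2 21.1 1.0 0 0 0;-20.8 29.7 1.5 0 0 0;-30.8 36.7 2.0 0 0 0;-41.8 41.8 2.5 0 0 0;-53.6 45.0 3.0 0 0 0;-65.8 46.1 3.5 0 0 0;-77.9 45.0 4.0 0 0 0"}}

```text
t: 20.8
ee_pos: [0.5937, 0.1007, 0.2305]
tool_rot: [[-0.982, 0.189, -0.003], [0.189, 0.982, 0.0], [0.003, -0.0, -1.0]]
ft_force: [-1.6, 1.9, 7.4]
opening: 0.244
finger_force: 59.1
```

Run:
```python
from h import *
s=snap('scene','s6.png');o=bot.get_obs();print(o['t'],o['ee_pos'],o['ft_force'],o['moment'],o['joints'].round(0))
p=o['ee_pos'][:2]-np.array((.5713,.0343));print(np.degrees(np.arctan2(p[1],p[0])),np.linalg.norm(p))
for k in range(8): 
  a=-651-20*k; t=[np.sin(np.radians(a-20)),-np.cos(np.radians(a-20))]; print(a,np.round(t,2),arc(a,5,4))
def crop(i,x,y,w,h): return cv2.resize(cv2.convertScaleAbs(i[y:y+h,x:x+w],alpha=1.6),(800,600),interpolation=cv2.INTER_CUBIC)
cv2.imwrite('pics/z6.png',crop(s['pixels'],270,265,80,60))
```

```text
20.85 [0.59607701 0.09977294 0.23027055] [1.27209527 1.68523312 7.97683772] [0.02468619 0.21522963 0.04360635] [  3.  19.  83.  -0.  78. -76.]
69.27179151307058 0.07000432731806017
-651 [ 0.75 -0.66] -6.0 -1.3 0.2 0 0 0;-11.8 -3.2 0.5 0 0 0;-17.4 -5.5 0.8 0 0 0;-22.8 -8.3 1.0 0 0 0
-671 [ 0.48 -0.87] -5.2 -3.3 0.2 0 0 0;-10.0 -7.0 0.5 0 0 0;-14.5 -11.1 0.8 0 0 0;-18.6 -15.6 1.0 0 0 0
-691 [ 0.16 -0.99] -3.7 -4.8 0.2 0 0 0;-7.0 -10.0 0.5 0 0 0;-9.8 -15.4 0.8 0 0 0;-12.2 -21.1 1.0 0 0 0
-711 [-0.19 -0.98] -1.8 -5.8 0.2 0 0 0;-3.2 -11.8 0.5 0 0 0;-4.0 -17.8 0.8 0 0 0;-4.2 -23.9 1.0 0 0 0
-731 [-0.52 -0.86] 0.3 -6.1 0.2 0 0 0;1.1 -12.2 0.5 0 0 0;2.4 -18.1 0.8 0 0 0;4.2 -23.9 1.0 0 0 0
-751 [-0.78 -0.63] 2.3 -5.6 0.2 0 0 0;5.2 -11.1 0.5 0 0 0;8.4 -16.2 0.8 0 0 0;12.2 -21.1 1.0 0 0 0
-771 [-0.95 -0.33] 4.1 -4.5 0.2 0 0 0;8.6 -8.6 0.5 0 0 0;13.5 -12.3 0.8 0 0 0;18.6 -15.6 1.0 0 0 0
-791 [-1.    0.02] 5.4 -2.8 0.2 0 0 0;11.1 -5.2 0.5 0 0 0;16.9 -7.0 0.8 0 0 0;22.8 -8.3 1.0 0 0 0
```

View pics/z6.png

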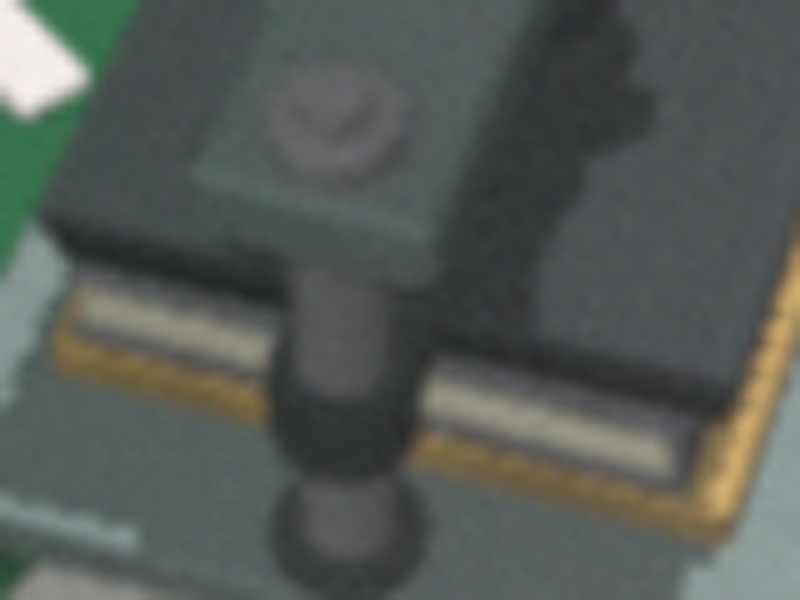

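Only a thin strip of the cover is still visible above the pages (crop ~(500,380)), so the pad is a few mm above the book. From here I wind in slower, force-checked steps; the moving baseline push is about 2.7 N.

Emit:
{"method": "servo_tool", "body": {"motion": "-6.0 -1.3 0.2 0 0 0;-11.8 -3.2 0.5 0 0 0;-17.4 -5.5 0.8 0 0 0;-22.8 -8.3 1.0 0 0 0"}}

```text
t: 21.25
ee_pos: [0.6149, 0.0884, 0.2295]
tool_rot: [[-0.982, 0.19, -0.002], [0.19, 0.982, 0.001], [0.002, 0.001, -1.0]]
ft_force: [-0.2, 3.0, 5.4]
opening: 0.242
finger_force: 59.0
```

Emit:
{"method": "servo_tool", "body": {"motion": "-5.2 -3.3 0.2 0 0 0;-10.0 -7.0 0.5 0 0 0;-14.5 -11.1 0.8 0 0 0;-18.6 -15.6 1.0 0 0 0"}}

```text
t: 21.65
ee_pos: [0.6307, 0.0696, 0.2286]
tool_rot: [[-0.982, 0.19, -0.001], [0.19, 0.982, 0.002], [0.001, 0.001, -1.0]]
ft_force: [1.7, 3.7, 6.4]
opening: 0.242
finger_force: 58.9
```

Emit:
{"method": "servo_tool", "body": {"motion": "-3.7 -4.8 0.2 0 0 0;-7.0 -10.0 0.5 0 0 0;-9.8 -15.4 0.8 0 0 0;-12.2 -21.1 1.0 0 0 0"}}

```text
t: 22.05
ee_pos: [0.639, 0.0464, 0.2275]
tool_rot: [[-0.982, 0.19, 0.0], [0.19, 0.982, 0.001], [-0.0, 0.002, -1.0]]
ft_force: [1.6, 2.5, 5.6]
opening: 0.241
finger_force: 58.9
```

Emit:
{"method": "servo_tool", "body": {"motion": "-1.8 -5.8 0.2 0 0 0;-3.2 -11.8 0.5 0 0 0;-4.0 -17.8 0.8 0 0 0;-4.2 -23.9 1.0 0 0 0"}}

```text
t: 22.45
ee_pos: [0.6388, 0.0218, 0.2265]
tool_rot: [[-0.982, 0.19, 0.001], [0.19, 0.982, 0.001], [-0.001, 0.001, -1.0]]
ft_force: [2.1, 1.4, 6.2]
opening: 0.24
finger_force: 58.8
```

Emit:
{"method": "servo_tool", "body": {"motion": "0.3 -6.1 0.2 0 0 0;1.1 -12.2 0.5 0 0 0;2.4 -18.1 0.8 0 0 0;4.2 -23.9 1.0 0 0 0"}}

```text
t: 22.85
ee_pos: [0.6303, -0.0012, 0.2256]
tool_rot: [[-0.982, 0.19, 0.001], [0.19, 0.982, 0.0], [-0.001, 0.001, -1.0]]
ft_force: [3.1, 1.6, 5.7]
opening: 0.24
finger_force: 58.8
```

Emit:
{"method": "servo_tool", "body": {"motion": "2.3 -5.6 0.2 0 0 0;5.2 -11.1 0.5 0 0 0;8.4 -16.2 0.8 0 0 0;12.2 -21.1 1.0 0 0 0"}}

```text
t: 23.25
ee_pos: [0.6143, -0.0198, 0.2246]
tool_rot: [[-0.982, 0.19, 0.002], [0.19, 0.982, -0.0], [-0.002, 0.0, -1.0]]
ft_force: [2.0, -0.4, 5.8]
opening: 0.242
finger_force: 58.9
```

Emit:
{"method": "servo_tool", "body": {"motion": "4.1 -4.5 0.2 0 0 0;8.6 -8.6 0.5 0 0 0;13.5 -12.3 0.8 0 0 0;18.6 -15.6 1.0 0 0 0"}}

```text
t: 23.65
ee_pos: [0.5931, -0.0317, 0.2237]
tool_rot: [[-0.982, 0.19, 0.002], [0.19, 0.982, -0.0], [-0.002, 0.0, -1.0]]
ft_force: [3.1, 0.2, 5.6]
opening: 0.243
finger_force: 58.9
```

Run:
```python
from h import *
for k in range(8): 
  a=-791-20*k; t=[np.sin(np.radians(a-20)),-np.cos(np.radians(a-20))]; print(a,np.round(t,2),arc(a,5,4))
```

```text
-791 [-1.    0.02] 5.4 -2.8 0.2 0 0 0;11.1 -5.2 0.5 0 0 0;16.9 -7.0 0.8 0 0 0;22.8 -8.3 1.0 0 0 0
-811 [-0.93  0.36] 6.1 -0.8 0.2 0 0 0;12.2 -1.1 0.5 0 0 0;18.3 -0.8 0.8 0 0 0;24.3 0.0 1.0 0 0 0
-831 [-0.75  0.66] 6.0 1.3 0.2 0 0 0;11.8 3.2 0.5 0 0 0;17.4 5.5 0.8 0 0 0;22.8 8.3 1.0 0 0 0
-851 [-0.48  0.87] 5.2 3.3 0.2 0 0 0;10.0 7.0 0.5 0 0 0;14.5 11.1 0.8 0 0 0;18.6 15.6 1.0 0 0 0
-871 [-0.16  0.99] 3.7 4.8 0.2 0 0 0;7.0 10.0 0.5 0 0 0;9.8 15.4 0.8 0 0 0;12.2 21.1 1.0 0 0 0
-891 [0.19 0.98] 1.8 5.8 0.2 0 0 0;3.2 11.8 0.5 0 0 0;4.0 17.8 0.8 0 0 0;4.2 23.9 1.0 0 0 0
-911 [0.52 0.86] -0.3 6.1 0.2 0 0 0;-1.1 12.2 0.5 0 0 0;-2.4 18.1 0.8 0 0 0;-4.2 23.9 1.0 0 0 0
-931 [0.78 0.63] -2.3 5.6 0.2 0 0 0;-5.2 11.1 0.5 0 0 0;-8.4 16.2 0.8 0 0 0;-12.2 21.1 1.0 0 0 0
```

Emit:
{"method": "servo_tool", "body": {"motion": "5.4 -2.8 0.2 0 0 0;11.1 -5.2 0.5 0 0 0;16.9 -7.0 0.8 0 0 0;22.8 -8.3 1.0 0 0 0"}}

```text
t: 24.05
ee_pos: [0.5701, -0.0357, 0.2228]
tool_rot: [[-0.982, 0.19, 0.004], [0.19, 0.982, -0.001], [-0.004, -0.0, -1.0]]
ft_force: [4.9, -2.1, 5.3]
opening: 0.241
finger_force: 58.9
```

Emit:
{"method": "servo_tool", "body": {"motion": "6.1 -0.8 0.2 0 0 0;12.2 -1.1 0.5 0 0 0;18.3 -0.8 0.8 0 0 0;24.3 0.0 1.0 0 0 0"}}

```text
t: 24.45
ee_pos: [0.5471, -0.0319, 0.222]
tool_rot: [[-0.982, 0.19, 0.006], [0.19, 0.982, -0.003], [-0.007, -0.002, -1.0]]
ft_force: [5.5, -2.1, 4.3]
opening: 0.238
finger_force: 58.9
```

Emit:
{"method": "servo_tool", "body": {"motion": "6.0 1.3 0.2 0 0 0;11.8 3.2 0.5 0 0 0;17.4 5.5 0.8 0 0 0;22.8 8.3 1.0 0 0 0"}}

```text
t: 24.85
ee_pos: [0.5265, -0.0209, 0.2211]
tool_rot: [[-0.982, 0.19, 0.007], [0.19, 0.982, -0.006], [-0.008, -0.005, -1.0]]
ft_force: [6.5, -6.4, 4.1]
opening: 0.245
finger_force: 58.8
```

Emit:
{"method": "servo_tool", "body": {"motion": "0 0 0 0 0 0;0 0 0 0 0 0;0 0 0 0 0 0;0 0 0 0 0 0"}}

```text
t: 25.25
ee_pos: [0.5259, -0.0204, 0.2209]
tool_rot: [[-0.982, 0.19, 0.005], [0.19, 0.982, -0.005], [-0.005, -0.004, -1.0]]
ft_force: [4.0, -4.4, 5.3]
opening: 0.243
finger_force: 58.7
```

Emit:
{"method": "servo_tool", "body": {"motion": "0 0 0 0 0 0;0 0 0 0 0 0;0 0 0 0 0 0;0 0 0 0 0 0;0 0 0 0 0 0;0 0 0 0 0 0", "fingers": 0}}

```text
t: 25.85
ee_pos: [0.5242, -0.0179, 0.2199]
tool_rot: [[-0.982, 0.19, -0.001], [0.19, 0.982, 0.001], [0.001, 0.001, -1.0]]
ft_force: [0.1, 0.4, -1.6]
opening: 0.997
finger_force: 0.0
```

Emit:
{"method": "servo_tool", "body": {"motion": "0 0 -5 0 0 0;0 0 -15 0 0 0;0 0 -35 0 0 0;0 0 -65 0 0 0;0 0 -100 0 0 0;0 0 -140 0 0 0;0 0 -170 0 0 0;0 0 -170 0 0 0"}}

```text
t: 26.65
ee_pos: [0.5263, -0.0184, 0.3961]
tool_rot: [[-0.982, 0.191, 0.011], [0.191, 0.982, -0.001], [-0.011, 0.001, -1.0]]
ft_force: [-0.4, 0.6, -0.3]
opening: 0.997
finger_force: 0.0
```

Emit:
{"method": "servo_tool", "body": {"motion": "40 0 0 0 0 0;80 0 0 0 0 0;120 0 0 0 0 0;160 0 0 0 0 0;190 0 0 0 0 0;190 0 0 0 0 0;190 0 0 0 0 0;190 0 0 0 0 0"}}

```text
t: 27.45
ee_pos: [0.3387, 0.0179, 0.39]
tool_rot: [[-0.982, 0.191, 0.001], [0.191, 0.982, 0.001], [-0.0, 0.001, -1.0]]
ft_force: [0.3, 0.4, -0.5]
opening: 1.001
finger_force: 0.0
```

Run:
```python
from h import *
s=snap('scene','s7.png');t=snap('top','t7.png');o=bot.get_obs();print(o['t'],o['ee_pos'],o['ft_force'])
def crop(i,x,y,w,h): return cv2.resize(cv2.convertScaleAbs(i[y:y+h,x:x+w],alpha=1.6),(400,300),interpolation=cv2.INTER_CUBIC)
cv2.imwrite('pics/z7.png',np.hstack([crop(s['pixels'],250,195,160,120),crop(t['pixels'],240,180,160,120)]))
for a in(-843,-851): print(proj(t,(.5713+.07*np.cos(np.radians(a)),.0343+.07*np.sin(np.radians(a)),.254)),proj(t,(.5713,.0343,.2)),proj(s,(.5713,.0343,.201)))
```

```text
27.55 [0.33883694 0.01784265 0.3897869 ] [0.517551   0.2297824  0.22440752]
[337.82652581 259.32321286] [310.57013332 243.7366129 ] [321.84163353 224.32207245]
[335.02933381 263.06441208] [310.57013332 243.7366129 ] [321.84163353 224.32207245]
```

View pics/z7.png

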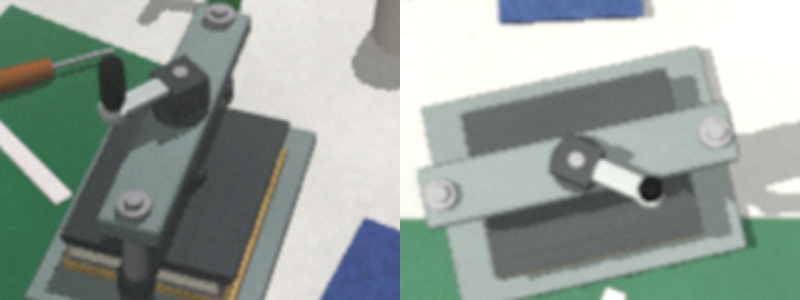

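The crank is seated and upright: hub disc at scene (322,224), predicted (321.8,224.3). The handle rests near top (340,255), the pad is down on the book, and the robot is clear, so I'm handing in.

```bash
python3 -c "
from bench import bot
print(bot.hand_in())"
```

```text
the job is handed in; nothing more can be done
None
```

I fitted the crank fully home and wound it about 50° past first touch, by my estimate from handle force (target 45°, limit 90°). The crank sprang back slightly on release, so the pad should now bear about 87 N or more on the book. The arm is clear and the job is handed in; no verdict was returned.

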